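Reagent bottles into their spill trays

TASK

Three screw-cap bottles stand out on the open worktop in front of the tube rack (the bottles behind the rack, against the back wall, stay there). Stand each of the three upright in the middle of the round steel spill tray of its own rank in size: the largest bottle in the largest tray, the middle one in the middle tray, the smallest in the smallest. Work from the largest bottle to the smallest, one after another, without tipping any over, and leave the beaker and the tape roll where they are.

Things in the scene. Friction and masses are not known exactly. Their poses are not given: they have to be found in the camera images.
- large_bottle: Largest of the three screw-cap bottles in front of the tube rack: upright, round, with a blue cap and a paper label, body 63 mm in diameter, 122 mm tall over the cap, about 270 g. Cap 33 mm in diameter, from 108 to 122 mm above the underside, fixed to the bottle; grip it from above. Origin at the centre of the underside, z up along its axis. The like bottle behind the rack is not meant.
- medium_bottle: Middle-sized of the three screw-cap bottles in front of the tube rack: upright, round, with a black cap and a paper label, body 57 mm in diameter, 113 mm tall over the cap, about 200 g. Cap 30 mm in diameter, from 99 to 113 mm above the underside, fixed to the bottle; grip it from above. Origin at the centre of the underside, z up along its axis.
- small_bottle: Smallest of the three screw-cap bottles in front of the tube rack: upright, round, with a red cap and a paper label, body 37 mm in diameter, 69 mm tall over the cap, about 55 g. Cap 19 mm in diameter, from 60 to 69 mm above the underside, fixed to the bottle; grip it from above. Origin at the centre of the underside, z up along its axis.
- large_tray: Largest round shallow spill tray of bare steel, fixed to the worktop: outer diameter 130 mm, inner diameter of the flat floor about 120 mm, rolled rim 14 mm high, wall 3 mm. Origin on its axis at the underside; the floor inside is 4 mm above the origin. z up. (A tall fixed centrifuge stands to the right of the work, at about x > 0.42 m, y < -0.27 m: keep the arm clear.)
- medium_tray: Middle-sized round shallow spill tray of bare steel, fixed to the worktop: outer diameter 95 mm, inner diameter of the flat floor about 85 mm, rolled rim 14 mm high, wall 3 mm. Origin on its axis at the underside; the floor inside is 4 mm above the origin. z up.
- small_tray: Smallest round shallow spill tray of bare steel, fixed to the worktop: outer diameter 68 mm, inner diameter of the flat floor about 58 mm, rolled rim 14 mm high, wall 3 mm. Origin on its axis at the underside; the floor inside is 4 mm above the origin. z up.
- beaker: Bystander, loose: empty clear glass beaker, 53 mm across, 70 mm tall, upright. Origin at the centre of its underside. To be left alone.
- tape: Bystander, loose: roll of masking tape lying flat, 78 mm across, 19 mm high. Origin at the centre of its underside. To be left alone.

How it is judged (in metres and radians):
On the way, in this order (a step that is already met when the one before it is completed fails the run):
1. the large bottle stands in the large tray and is released (horizontal distance between large_bottle and large_tray below 0.015 m and z of large_bottle in the frame of large_tray between 0 and 0.009 m and angle between large_bottle's own z axis and vertical below 0.1 rad and linear speed of large_bottle below 0.02 m/s and contact force between the fingers and large_bottle below 0.1 N), for 0.2 s.
2. the medium bottle stands in the medium tray and is released (horizontal distance between medium_bottle and medium_tray below 0.015 m and z of medium_bottle in the frame of medium_tray between 0 and 0.009 m and angle between medium_bottle's own z axis and vertical below 0.1 rad and linear speed of medium_bottle below 0.02 m/s and contact force between the fingers and medium_bottle below 0.1 N), for 0.2 s.
3. the small bottle stands in the small tray and is released (horizontal distance between small_bottle and small_tray below 0.015 m and z of small_bottle in the frame of small_tray between 0 and 0.009 m and angle between small_bottle's own z axis and vertical below 0.1 rad and linear speed of small_bottle below 0.02 m/s and contact force between the fingers and small_bottle below 0.1 N), for 0.2 s.
At the end, for the whole second after the job is handed in: Each bottle stands upright (within 0.1 rad) on the floor of the tray of its own size rank, its axis within 15 mm of the tray's, released and at rest (all of step 1 and all of step 2 and all of step 3); the robot touches nothing.
It fails at once if the beaker is shifted by more than 20 mm (distance of beaker from where it was at the start of the episode above 0.02 m).
It fails at once if the tape is shifted by more than 20 mm (distance of tape from where it was at the start of the episode above 0.02 m).
It fails at once if the large bottle is tipped over (angle between large_bottle's own z axis and vertical above 0.7 rad).
It fails at once if the medium bottle is tipped over (angle between medium_bottle's own z axis and vertical above 0.7 rad).
It fails at once if the small bottle is tipped over (angle between small_bottle's own z axis and vertical above 0.7 rad).
It also fails if it takes over 83 s, if anything falls off the work surface, if the arm or the gripper's body presses on something with over 40 N, if the wrist force passes 120 N, or if a joint passes its speed limit or range.

ROBOT

A 6-joint arm with a two-finger parallel gripper is mounted at the origin on a cart in front of the work surface, level with it; the furniture and walls round the work are solid. World frame = base frame: x ahead of the robot, y to its left, z up, the work surface at z = 0. Lengths are in mm, angles in rad, forces in N, time in s.
With the tool pointing down it reaches from about 250 to 850 mm from the base axis. Payload 12.5 kg.
Tool frame: the origin (TCP) lies midway between the tips of the shut fingers; the grasp point (between the pads) lies 19 mm behind it; z points along the fingers, y is the line along which they close (so a half turn about z gives the same grasp; the last joint's range is limited). The gripper opens to 93 mm and grips with 3 to 60 N. Pads are 15 mm wide; open, the fingers measure 128 mm over their backs; the gripper's body (75 mm by 188 mm) begins 65 mm behind the grasp point.
Start: joints at [-1.31, 0.351, 1.652, -0, 1.139, -0.085], TCP at [186.441, -517.421, 218.633] pointing down, gripper open.
Joint ranges: [-2.75, 2.75], [-0.79, 2.1], [0.01, 2.65], [-1.57, 4.71], [0.07, 3.14], [-2.87, 2.87]. Speed limits (rad/s): [2.22, 2.22, 2.79, 3.14, 3.14, 3.14].

INTERFACE

Orientations are given as a unit quaternion [x, y, z, w].
In Python, from plant import arm gives the robot as it stands. Calls block until the motion is done:
- arm.move_ptp(position, orientation): joint-space move of the TCP to a pose.
- arm.line_to(position, ori=None, v=150): straight line of the TCP; ori=None keeps the orientation; v is the mean speed in mm/s.
- arm.set_joints(angles): joint-space move.
- arm.move_gripper(opening): finger opening in mm; the grip force is fixed at half the most; returns when the fingers have stopped.
- arm.pause(seconds).
- arm.ik(position, orientation): joint angles nearest the present ones, or None.
- arm.camera(name): name is "scene" or "side" or "wrist"; returns a dict with "color" (384x512x3 uint8, red, green, blue), "fx", "fy", "cx", "cy" (pixels), "eye" and "rotation" of the camera in the world; the wrist camera has in their place "tool_from_camera" (4x4, takes a point from camera to tool coordinates, whose origin is the TCP and whose axes are the flange's). Camera axes: x right, y up, looking along -z (the intrinsics and any distortion apply to the point x, -y, -z); pixel columns grow to the right and rows downward; lengths in mm; the calibration is good to about 2 mm. A picture is of the moment at which its call begins: read the wrist's pose just before it. There is no depth.
A pose or a line that the arm cannot do raises arm.PlanningError and nothing moves.
- arm.sign_off(): hands the job in; it is judged then, once.
Readings, each from a call of its own:
- arm.current_time(): time.
- arm.current_joints(): joint angles.
- arm.current_joint_velocities(): joint speeds.
- arm.current_joint_torque(): joint torques, N m.
- arm.current_position(): TCP position.
- arm.current_eef_rot(): TCP orientation.
- arm.current_ft_force(): force on the tool from outside, world axes, zero at the start.
- arm.current_torque(): the same for the moment, N m.
- arm.current_opening(): finger opening in mm.
- arm.current_gripper_force(): force on a finger pad.
Only numpy, scipy, OpenCV 4.12 (cv2) and the standard library are available. Lean on these libraries where they do the work, as an engineer would, in place of code of your own. Each camera call takes 0.05 s, during which the arm holds its last target. There are 200 camera calls.

## Working session

There is one attempt and no reset: what is moved stays moved. The work goes in short steps, each a Python script; the robot and the scene stay as the last script left them, time stands still between calls to the robot, and variables do not carry over. Pictures are saved under pics/ and viewed, at most 14 in all, crops included, and the job is handed in when it is done.

```bash
ls; mkdir -p pics
python3 - <<'E'
from plant import arm
import cv2,numpy as np
for n in("scene","side"):
    c=arm.camera(n);cv2.imwrite(f"pics/{n}0.png",c["color"][...,::-1]);print(n,{k:np.round(v,3).tolist() for k,v in c.items() if k!="color"})
p=arm.current_position();r=arm.current_eef_rot();c=arm.camera("wrist");cv2.imwrite("pics/w0.png",c["color"][...,::-1])
print(p,r,{k:v for k,v in c.items() if k!="color"},arm.current_time())
E
```

```text
pics
scene {'fx': 417.516, 'fy': 417.516, 'cx': 254.604, 'cy': 187.965, 'eye': [-371.215, 362.202, 490.894], 'rotation': [-0.311, 0.437, 0.674, -0.508]}
side {'fx': 386.306, 'fy': 386.306, 'cx': 255.781, 'cy': 192.872, 'eye': [-145.647, -437.506, 448.108], 'rotation': [0.474, -0.236, -0.377, 0.76]}
[ 186.36936819 -517.13735492  218.16530616] [ 9.85090050e-01  1.72038730e-01 -3.27151803e-05 -5.18317090e-04] {'fx': 286.5742041710451, 'fy': 286.5742041710451, 'cx': 255.5952736464873, 'cy': 192.65492842619503, 'tool_from_camera': array([[ 1.09236601e-04,  9.63032630e-01,  2.69384748e-01,
         7.55636160e+01],
       [ 9.99999982e-01, -1.47686835e-04,  1.22466629e-04,
         2.65568910e-01],
       [ 1.57723941e-04,  2.69384730e-01, -9.63032628e-01,
        -1.66505484e+02],
       [ 0.00000000e+00,  0.00000000e+00,  0.00000000e+00,
         1.00000000e+00]])} 0.15
```

View pics/scene0.png

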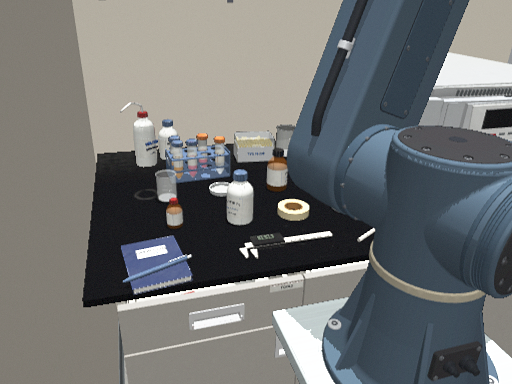

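View pics/side0.png

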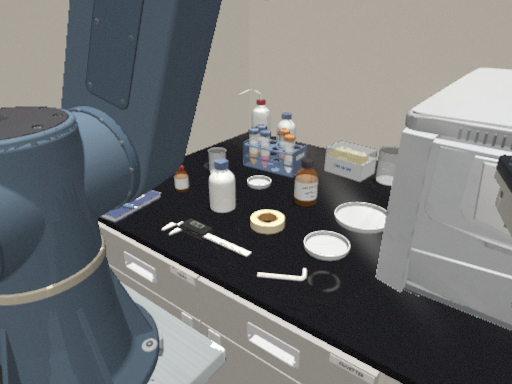

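The side view shows everything: the blue cap at (221,165), the black cap at (306,170) and the red cap at (181,170). The small tray is at (259,182), the medium at (327,245) and the large at (362,217); the beaker is at (217,160) and the tape at (267,221). I'll take rough positions from it, then look with the wrist camera.

```bash
cat > h.py <<'E'
from plant import arm
import numpy as np, cv2
from scipy.spatial.transform import Rotation as R
def view(name,save=None):
    if name=="wrist":
        p=np.array(arm.current_position());r=R.from_quat(arm.current_eef_rot()).as_matrix()
        c=arm.camera(name);T=np.array(c["tool_from_camera"]);c["E"]=p+r@T[:3,3];c["R"]=r@T[:3,:3]
    else:
        c=arm.camera(name);c["E"]=np.array(c["eye"]);c["R"]=R.from_quat(c["rotation"]).as_matrix()
    if save: cv2.imwrite(f"pics/{save}.png",c["color"][...,::-1])
    return c
def ray(c,u,v):
    d=c["R"]@np.array([(u-c["cx"])/c["fx"],-(v-c["cy"])/c["fy"],-1]);return c["E"],d/np.linalg.norm(d)
def plane(c,u,v,z):
    e,d=ray(c,u,v);return e+d*(z-e[2])/d[2]
def proj(c,P):
    q=c["R"].T@(np.asarray(P,float)-c["E"]);return c["cx"]-c["fx"]*q[0]/q[2],c["cy"]+c["fy"]*q[1]/q[2]
def tri(rays):
    A=sum(np.eye(3)-np.outer(d,d) for e,d in rays);b=sum((np.eye(3)-np.outer(d,d))@e for e,d in rays)
    return np.linalg.solve(A,b)
def down(yaw):  # tool x axis at yaw, pointing down
    return R.from_matrix(np.array([[np.cos(yaw),np.sin(yaw),0],[np.sin(yaw),-np.cos(yaw),0],[0,0,-1]])).as_quat()
E
python3 - <<'E'
from h import *
c=view("side")
for n,u,v,z in[("L",221,163,122),("M",306,168,113),("S",181,169,69),("tL",362,216,14),("tM",327,244,14),("tS",259,181,14),("beaker",217,154,70),("tape",267,220,19),("rackR",302,150,60),("rackL",246,150,60)]:
    print(n,plane(c,u,v,z).round())
p=arm.current_joints()
print(R.from_quat(arm.current_eef_rot()).as_matrix().round(2))
for x,y in[(330,60),(300,0),(330,-150),(330,100)]:
  for yaw in(0,np.pi):
    q=arm.ik([x,y,420],down(yaw));print(x,y,yaw,None if q is None else np.round(q,2))
E
```

```text
L [461. 121. 122.]
M [573. -37. 113.]
S [467. 266.  69.]
tL [ 613. -167.   14.]
tM [ 462. -158.   14.]
tS [626. 135.  14.]
beaker [602. 265.  70.]
tape [460. -11.  19.]
rackR [800. 107.  60.]
rackL [699. 238.  60.]
[[ 0.94  0.34 -0.  ]
 [ 0.34 -0.94  0.  ]
 [ 0.   -0.   -1.  ]]
330 60 0 [ 0.04 -0.22  1.78 -0.    1.58  1.61]
330 60 3.141592653589793 [ 0.04 -0.22  1.78 -0.    1.58 -1.53]
300 0 0 [-0.16 -0.3   1.84 -0.    1.6   1.42]
300 0 3.141592653589793 [-0.16 -0.3   1.84 -0.    1.6  -1.73]
330 -150 0 [-0.56 -0.16  1.74 -0.    1.57  1.02]
330 -150 3.141592653589793 [-0.56 -0.16  1.74 -0.    1.57 -2.13]
330 100 0 [ 0.16 -0.2   1.77 -0.    1.58  1.73]
330 100 3.141592653589793 [ 0.16 -0.2   1.77 -0.    1.58 -1.41]
```

Run:
```python
from h import *
q=arm.current_eef_rot()
arm.line_to([130,-330,400],v=300)
print(arm.current_time())
arm.move_ptp([400,-130,400],down(np.pi)); print(arm.current_time(),arm.current_joints())
view("wrist","wA"); 
np.savez("A.npz",**{k:v for k,v in view("wrist").items()})
arm.line_to([400,150,400],v=250)
c=view("wrist","wB");np.savez("B.npz",**c);np.savez("S.npz",**view("side","s1"));print(arm.current_time(),arm.current_position(),arm.current_joints())
```

```text
1.2417
2.9 [-4.25850906e-01 -3.29986618e-02  1.66747400e+00 -1.12710258e-04
  1.50773420e+00 -1.99492603e+00]
4.3667 [400.06473891 149.21550118 400.06915223] [ 2.47954791e-01 -2.03937358e-02  1.65439750e+00 -1.17914005e-04
  1.50747246e+00 -1.32154861e+00]
```

View pics/wA.png

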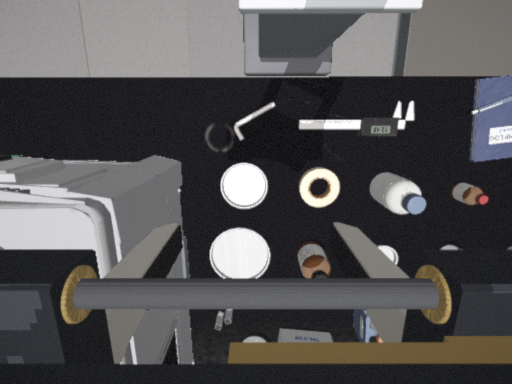

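View pics/wB.png

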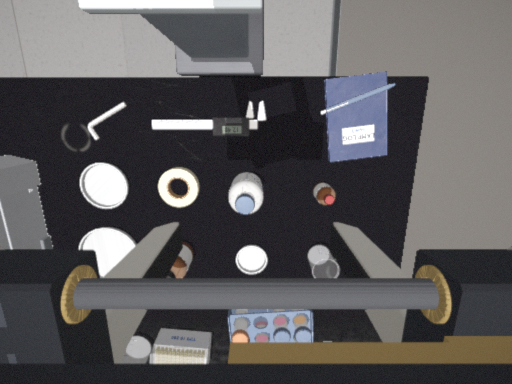

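The two wrist views show these pixels:

| Item | View A | View B |
|---|---|---|
| Blue cap | (415,205) | (245,205) |
| Red cap | (483,199) | (329,200) |
| Large tray | (240,253) | partly hidden |
| Medium tray | (244,185) | (104,186) |
| Small tray | partly hidden | (252,260) |
| Tape | (320,187) | (179,187) |

Next I measure by masks and ellipse fits.

```bash
cat >> h.py <<'E'
def load(n): return dict(np.load(n+".npz"))
def blob(c,u,v,kind,w=35):
    """ellipse centre/axes of the blob nearest (u,v)"""
    im=c["color"];hsv=cv2.cvtColor(im,cv2.COLOR_RGB2HSV).astype(int);h,s,g=hsv[...,0],hsv[...,1],hsv[...,2]
    m={"blue":(abs(h-110)<14)&(s>80)&(g>50),"red":((h<7)|(h>172))&(s>150)&(g>70),"bright":g>70}[kind].astype(np.uint8)
    b=np.zeros_like(m);b[max(0,v-w):v+w,max(0,u-w):u+w]=1;m*=b
    cs,_=cv2.findContours(m,cv2.RETR_EXTERNAL,cv2.CHAIN_APPROX_NONE)
    cs=[k for k in cs if len(k)>=6 and cv2.contourArea(k)>15]
    k=max(cs,key=cv2.contourArea);return cv2.fitEllipse(cv2.convexHull(k)),cv2.boundingRect(k),cv2.contourArea(k)
E
python3 - <<'E'
from h import *
A,B,S=map(load,"ABS")
f=lambda t:[np.round(t[0][0],1),np.round(t[0][1],1),t[1],t[2]]
for n,c,u,v,k,w in[("L",A,415,205,"blue",16),("L",B,245,205,"blue",16),("L",S,221,165,"blue",14),("S",A,483,199,"red",10),("S",B,329,200,"red",10),("S",S,181,170,"red",9),
 ("tL",A,240,253,"bright",36),("tL",S,362,217,"bright",33),("tM",A,244,185,"bright",30),("tM",B,104,186,"bright",30),("tM",S,327,245,"bright",28),("tS",B,252,260,"bright",20),("tS",S,259,182,"bright",14),("tape",A,320,187,"bright",26),("tape",B,179,187,"bright",26)]:
  try:
    t=blob(c,u,v,k,w);e=t[0];print(n,*f(t),[plane(c,*e[0],z).round(1)[:2].tolist() for z in (9,14,61,69,115,122)])
  except Exception as ex: print(n,ex)
row=[]
for i,(c,x0,y0,x1,y1) in enumerate([(A,285,225,345,285),(B,155,235,215,285),(A,385,180,435,220),(B,220,170,270,220),(S,285,145,330,210),(S,205,150,240,215)]):
  row.append(cv2.resize(c["color"][y0:y1,x0:x1],(266,266),interpolation=cv2.INTER_CUBIC))
cv2.imwrite("pics/z1.png",np.vstack([np.hstack(row[:3]),np.hstack(row[3:])])[...,::-1])
E
```

```text
L max() iterable argument is empty
L max() iterable argument is empty
L [224.2 165.2] [6.1 9. ] (221, 162, 7, 8) 19.5 [[664.0, 295.1], [654.8, 286.7], [568.1, 208.3], [553.3, 195.0], [468.5, 118.2], [455.6, 106.6]]
S max() iterable argument is empty
S max() iterable argument is empty
S [180.3 167.2] [5.9 7.7] (177, 165, 7, 6) 19.5 [[572.3, 388.7], [564.2, 379.3], [487.3, 290.8], [474.2, 275.8], [399.0, 189.2], [387.6, 176.1]]
tL [239.5 255. ] [56.4 62. ] (209, 227, 62, 53) 2591.0 [[619.6, -165.4], [616.9, -165.1], [592.3, -162.1], [588.1, -161.6], [563.9, -158.7], [560.2, -158.3]]
tL [374.2 213.8] [67.1 90.8] (334, 184, 61, 66) 2365.5 [[649.3, -182.6], [640.2, -185.5], [555.2, -212.8], [540.7, -217.4], [457.4, -244.1], [444.7, -248.2]]
tM [243.7 185.5] [47.4 48.8] (220, 162, 49, 48) 1767.5 [[465.8, -154.4], [464.5, -154.2], [452.8, -152.1], [450.8, -151.8], [439.4, -149.8], [437.6, -149.5]]
tM [103.4 185.2] [45.6 51.8] (79, 162, 50, 48) 1805.0 [[465.5, -156.0], [464.2, -153.2], [452.6, -127.5], [450.6, -123.1], [439.1, -97.9], [437.4, -94.1]]
tM [326.4 244.9] [30.6 48.4] (303, 230, 48, 31) 1116.5 [[465.9, -155.1], [458.9, -158.3], [393.4, -188.5], [382.3, -193.7], [318.2, -223.3], [308.5, -227.8]]
tS [251.1 259.4] [30.7 33. ] (235, 244, 33, 31) 756.0 [[630.5, 139.3], [627.8, 139.4], [602.2, 140.3], [597.8, 140.4], [572.8, 141.2], [569.0, 141.4]]
tS [258.5 181.5] [14.9 25.4] (247, 175, 25, 15) 271.0 [[631.6, 141.0], [622.7, 134.4], [539.5, 72.5], [525.4, 61.9], [443.9, 1.3], [431.6, -7.9]]
tape [319.  186.9] [40.9 41.9] (299, 167, 42, 41) 1302.5 [[469.1, -3.3], [467.8, -4.5], [455.8, -15.2], [453.7, -17.0], [442.0, -27.4], [440.2, -29.0]]
tape [178.2 186.9] [41.1 42.4] (157, 167, 43, 41) 1324.0 [[469.1, -6.2], [467.8, -4.8], [455.9, 8.3], [453.8, 10.6], [442.1, 23.4], [440.3, 25.4]]
```

View pics/z1.png

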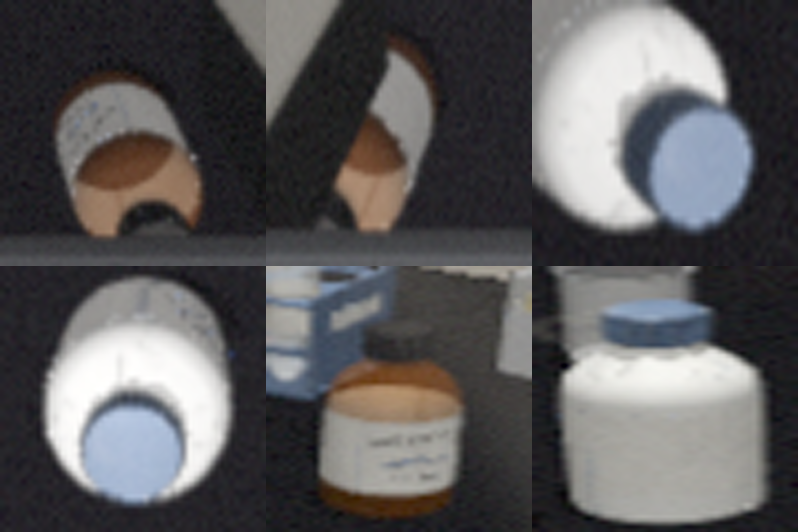

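The crops show the blue cap's lighter top face clearly. The medium bottle's black cap is half hidden by the gripper. One more view with the tool turned 90° should show the medium cap and the large tray unobstructed.

```bash
sed -i 's/"blue":.*"red":.*,"bright"/"blue":(abs(h-110)<14)\&(s>45)\&(g>125),"red":((h<9)|(h>170))\&(s>110)\&(g>100),"bright"/' h.py
python3 - <<'E'
from h import *
arm.move_ptp([500,-30,400],down(np.pi/2))
C=view("wrist","wC");np.savez("C.npz",**C);print(arm.current_time(),arm.current_joints())
A,B=map(load,"AB")
for n,P in dict(L=(460,121,122),M=(573,-37,113),S=(467,266,69),tL=(617,-165,14),tM=(465,-155,14),tS=(628,139,14)).items(): print(n,np.round(proj(C,P)))
for n,c,u,v,k,w in[("L",A,415,205,"blue",16),("L",B,245,205,"blue",16),("S",A,483,199,"red",10),("S",B,329,200,"red",10)]:
    e,bb,a=blob(c,u,v,k,w);print(n,np.round(e[0],1),np.round(e[1],1),bb,[plane(c,*e[0],z).round(1)[:2].tolist() for z in (69,122)])
E
```

```text
5.5 [-1.52129777e-01  1.30630389e-01  1.49390127e+00  1.28776089e-04
  1.51687621e+00 -1.54354715e-01]
L [227.  57.]
M [301. 166.]
S [233. -44.]
tL [312. 219.]
tM [238. 214.]
tS [328.  58.]
L [416.1 204.5] [16.7 19.7] (407, 196, 19, 18) [[487.0, 161.7], [470.0, 130.6]]
L [244.4 204.5] [17.8 18.7] (236, 196, 18, 19) [[486.9, 128.8], [469.9, 131.0]]
S [483.2 199.3] [ 8.4 10.4] (479, 195, 10, 10) [[477.4, 281.8], [461.4, 237.9]]
S [329.  199.4] [ 9.7 10.6] (324, 194, 11, 11) [[477.2, 282.2], [461.2, 268.1]]
```

View pics/wC.png

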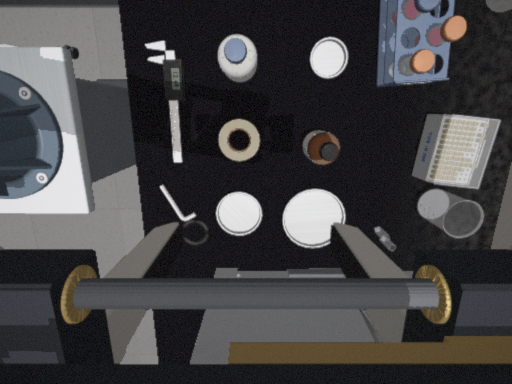

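View C shows the blue cap at (235,50), the black cap at (330,152), the small tray at (329,58), the medium tray at (239,214) and the large tray at (314,218). Next I triangulate everything, heights included.

Run:
```python
from h import *
A,B,C,S=map(load,"ABCS")
print([k[:2] for k in [blob(C,235,50,"blue",18)]])
for n,l in {"L":[(A,415,205,"blue",16),(B,245,205,"blue",16),(C,235,50,"blue",18)],"S":[(A,483,199,"red",10),(B,329,200,"red",10)],
 "tL":[(A,240,253,"bright",36),(C,314,218,"bright",37)],"tM":[(A,244,185,"bright",30),(B,104,186,"bright",30),(C,239,214,"bright",30)],"tS":[(B,252,260,"bright",20),(C,329,58,"bright",25)]}.items():
    es=[(c,blob(c,u,v,k,w)) for c,u,v,k,w in l]
    print(n,"tri",tri([ray(c,*e[0][0]) for c,e in es]).round(1),[(np.round(e[0][0],1).tolist(),np.round(e[0][1],1).tolist(),plane(c,*e[0][0],{"L":122,"S":69}.get(n,13)).round(1)[:2].tolist()) for c,e in es])
# black cap in C: crop
cr=[cv2.resize(C["color"][125:175,295:345],(500,500),interpolation=cv2.INTER_CUBIC)]
cv2.imwrite("pics/z2.png",np.clip(cr[0].astype(float)*1.6,0,255).astype(np.uint8)[...,::-1])
```

```text
[(((234.8268280029297, 49.71998977661133), (20.723718643188477, 22.64227294921875), 176.4087371826172), (225, 39, 21, 23))]
L tri [470.4 131.  120.9] [([416.1, 204.5], [16.7, 19.7], [470.0, 130.6]), ([244.4, 204.5], [17.8, 18.7], [469.9, 131.0]), ([234.8, 49.7], [20.7, 22.6], [470.7, 130.6])]
S tri [477.6 282.4  68.2] [([483.2, 199.3], [8.4, 10.4], [477.4, 281.8]), ([329.0, 199.4], [9.7, 10.6], [477.2, 282.2])]
tL tri [ 625.9 -169.1    6.4] [([239.5, 255.0], [56.4, 62.0], [617.5, -165.1]), ([317.7, 221.5], [62.2, 74.8], [628.7, -170.9])]
tM tri [ 465.3 -154.4   11.1] [([243.7, 185.5], [47.4, 48.8], [464.8, -154.2]), ([103.4, 185.2], [45.6, 51.8], [464.5, -153.8]), ([238.6, 213.3], [44.7, 47.1], [465.7, -153.3])]
tS tri [629.3 139.7  11.8] [([251.1, 259.4], [30.7, 33.0], [628.3, 139.4]), ([328.6, 57.2], [38.5, 42.9], [629.3, 139.9])]
```

View pics/z2.png

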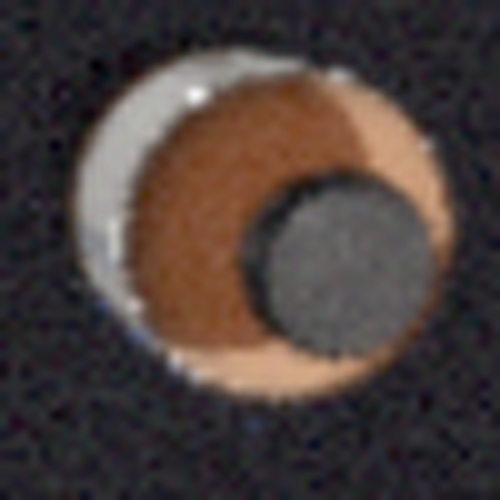

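The crop shows the black cap's top face centred at about (348,265), which is full-image (329.3,151.0). I'll refit the large tray without the occluded contour points, then pick up the large bottle.

Run:
```python
from h import *
A,C=map(load,"AC")
rs=[]
for c,u,v,w,lim in[(A,240,253,36,274),(C,314,218,37,222)]:
    g=c["color"].max(2).astype(np.uint8);m=np.zeros_like(g);m[v-w:v+w,u-w:u+w]=(g[v-w:v+w,u-w:u+w]>70)
    cs,_=cv2.findContours(m,cv2.RETR_EXTERNAL,cv2.CHAIN_APPROX_NONE);k=max(cs,key=cv2.contourArea);k=cv2.convexHull(k,returnPoints=True) if 0 else k
    k=k[(k[:,0,1]<lim)];e=cv2.fitEllipseDirect(k);print(np.round(e[0],1),np.round(e[1],1),len(k),plane(c,*e[0],12).round(1));rs.append(ray(c,*e[0]))
print("tL",tri(rs).round(1))
print("M",[plane(C,329.3,151.0,z).round(1) for z in(110,113)])
arm.move_ptp([470.3,131,200],down(np.pi/2)); arm.line_to([470.3,131,109],v=120)
print(arm.current_time(),arm.current_ft_force());arm.move_gripper(20)
print(arm.current_opening(),arm.current_gripper_force(),arm.current_ft_force());view("side","s2")
view("wrist","w2")
```

```text
[239.5 255.1] [56.1 61.2] 120 [ 618.3 -165.2   12. ]
[313.5 217.9] [58.8 63.6] 94 [ 619.8 -163.4   12. ]
tL [ 621.1 -165.5    6.5]
M [array([617.5, -13.5, 110. ]), array([616.7, -13.1, 113. ])]
7.4167 [-1.07437794  0.14214158  0.051978  ]
33.07402989854672 29.999480545520782 [-0.3008769   0.57094203 -0.46197341]
```

View pics/s2.png

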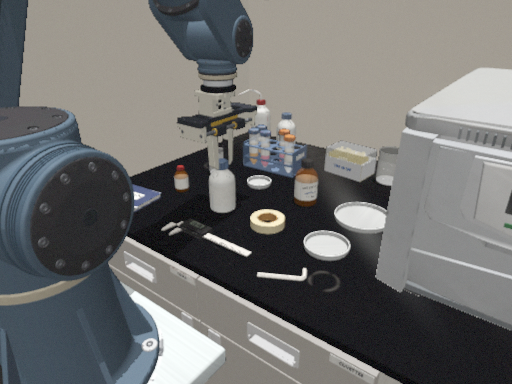

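The fingers are closed on the blue cap: opening is 33.1 mm, which matches the cap, at 30 N. Next I lift, carry and lower the bottle into the large tray.

```bash
cat >> h.py <<'E'
def carry(x,y,z0,v=200,yaw=None):
    """lift held bottle (TCP grip height z0), carry over (x,y), lower to just above the 4 mm floor, feel down"""
    p=arm.current_position();arm.line_to([p[0],p[1],z0+140],v=v)
    arm.line_to([x,y,z0+140],v=v,ori=yaw if yaw is None else down(yaw));arm.line_to([x,y,z0+25],v=v);arm.pause(.2)
    f0=arm.current_ft_force()[2];print("held",arm.current_opening(),f0)
    for dz in(8,6,5,4,3):
        arm.line_to([x,y,z0+dz],v=30);f=arm.current_ft_force()[2]
        if f-f0>2: break
    print("down",dz,f-f0,arm.current_position().__str__())
E
python3 - <<'E'
from h import *
carry(619.3,-164.5,109)
print(arm.current_time());c=view("side","s3")
cv2.imwrite("pics/s3c.png",cv2.resize(c["color"][100:270,260:430],(600,600),interpolation=cv2.INTER_CUBIC)[...,::-1])
E
```

```text
held 32.6841788219696 -2.343203815272194
down 3 7.672898309131314 [ 619.57645713 -164.63420756  113.01373177]
13.7917
```

View pics/s3c.png

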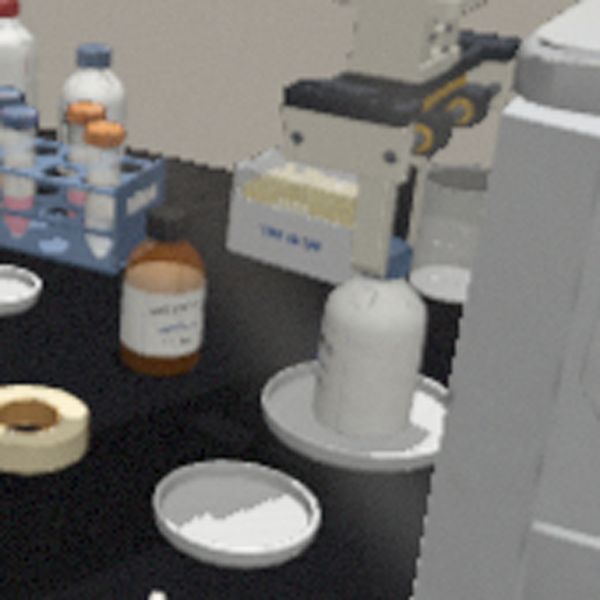

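The bottle stands roughly centred in the large tray, with 7.7 N contact felt on the floor. I'll release it, rise, and take a view that checks the placing and locates the medium cap.

Run:
```python
from h import *
arm.move_gripper(60);arm.line_to([619.3,-164.5,280],v=200);arm.line_to([560,-20,400],v=300)
D=view("wrist","wD");np.savez("D.npz",**D);print(arm.current_time(),[np.round(proj(D,P)) for P in((617,-13,113),(619,-164,122),(619,-164,14))])
A=load("A")
```

```text
16.35 [array([292., 157.]), array([290., 246.]), array([284., 223.])]
```

View pics/wD.png

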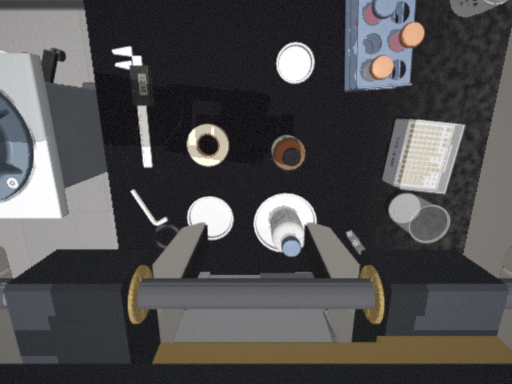

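The cap of the placed bottle is at (291,247) and its tray at (285,222), within 1 px of prediction, so it is centred. The black cap is at about (291,156). I'll triangulate it from C and D, then grasp.

Run:
```python
from h import *
C,D=load("C"),load("D");rs=[]
for c,u,v in[(C,329,151),(D,291,156)]:
    im=cv2.medianBlur(c["color"],3).astype(int);w=11;q=im[v-w:v+w+1,u-w:u+w+1];m=((q.max(2)-q.min(2)<25)&(q.max(2)>48)&(q.max(2)<120)).astype(np.uint8)
    cs,_=cv2.findContours(m,0,1);k=max(cs,key=cv2.contourArea);e=cv2.fitEllipse(cv2.convexHull(k));p=np.add(e[0],(u-w,v-w));print(p.round(1),np.round(e[1],1),plane(c,*p,113).round(1));rs.append(ray(c,*p))
P=tri(rs);print(P.round(1))
```

```text
[330. 152.] [17.1 19.4] [617.9 -14.6 113. ]
[291.8 157. ] [16. 18.] [617.2 -13.5 113. ]
[616.9 -13.6 116.6]
```

Run:
```python
from h import *
x,y=617.3,-13.8
arm.move_gripper(75)
arm.line_to([x,y,180],v=250);arm.line_to([x,y,100],v=100);arm.move_gripper(18)
print(arm.current_opening(),arm.current_gripper_force(),arm.current_ft_force())
if arm.current_opening()>25:
    carry(465.2,-154,100)
print(arm.current_time());c=view("side")
cv2.imwrite("pics/s4c.png",cv2.resize(c["color"][100:270,260:430],(600,600),interpolation=cv2.INTER_CUBIC)[...,::-1])
```

```text
29.25137527835675 29.999765753746033 [-0.85731518 -0.16025882  0.48467506]
held 29.40158684626107 -2.4189093146737513
down 3 14.013251092212895 [ 465.50200506 -154.22032875  103.94112812]
24.325
```

View pics/s4c.png

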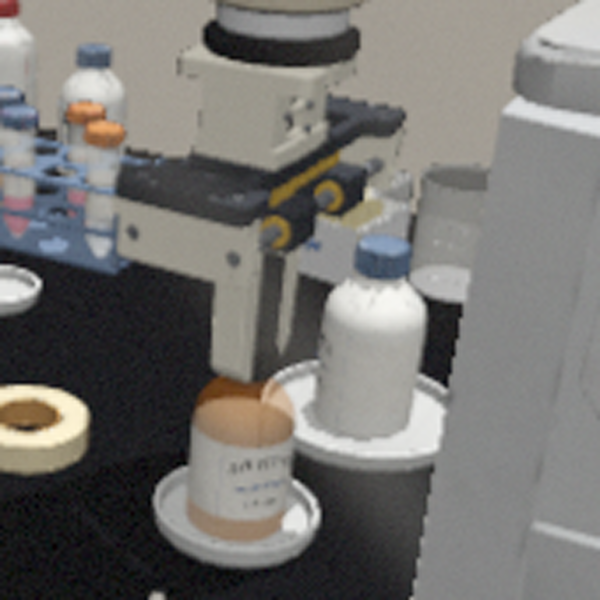

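The medium bottle is standing centred in its tray. I'll release it and go to look at the small bottle and the surroundings of the small tray.

Run:
```python
from h import *
arm.move_gripper(60);arm.line_to([465.2,-154,270],v=200);arm.move_ptp([400,210,330],down(np.pi))
F=view("wrist","wF");np.savez("F.npz",**F);print(arm.current_time())
print([np.round(proj(F,P)) for P in((477.3,282,69),(628.7,139.7,12),(602,265,70))])
A,B=map(load,"AB")
u,v=map(int,np.round(proj(F,(477.3,282,69))));e=blob(F,u,v,"red",12);print(e[:2])
print(tri([ray(c,*blob(c,*s,"red",w)[0][0]) for c,s,w in((A,(483,199),10),(B,(329,200),10),(F,(u,v),12))]).round(1))
```

```text
27.5083
[array([302., 212.]), array([219., 277.]), array([289., 282.])]
(((301.6707458496094, 211.8290252685547), (11.563227653503418, 12.569345474243164), 155.9630126953125), (296, 206, 12, 13))
[477.3 282.1  68.6]
```

View pics/wF.png

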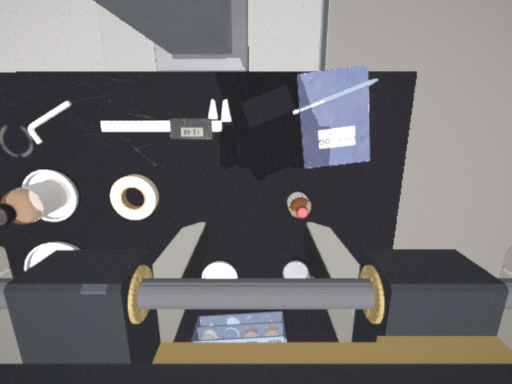

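The small bottle's cap is at (302,212), exactly where expected, and triangulates to (477.3, 282.1, 68.6). The beaker's base is at (296,270). I'll check clearances at the small tray, then pick it up.

Run:
```python
from h import *
B,D=load("B"),load("D")
print("beaker",plane(B,320,254,0).round(),plane(B,325,272,70).round(),"rack near",plane(D,347,90,60).round(),plane(D,347,90,0).round())
arm.move_gripper(50)
arm.line_to([477.3,282.1,130],v=250);arm.line_to([477.3,282.1,61],v=100);arm.move_gripper(8)
print(arm.current_opening(),arm.current_gripper_force(),arm.current_ft_force(),arm.current_time())
if arm.current_opening()>15: carry(628.9,139.7,61)
print(arm.current_time());c=view("side")
cv2.imwrite("pics/s5c.png",cv2.resize(c["color"][90:240,170:320],(600,600),interpolation=cv2.INTER_CUBIC)[...,::-1])
```

```text
beaker [623. 289.   0.] [625. 284.  70.] rack near [712.  90.  60.] [729.  95.   0.]
18.01420174387335 30.00095307826996 [-0.46182385 -0.60990225  2.12319151] 30.4667
held 18.05400785188189 -0.00419344604330929
down 3 8.143311325791766 [629.51700123 139.934177    65.07643026]
35.15
```

View pics/s5c.png

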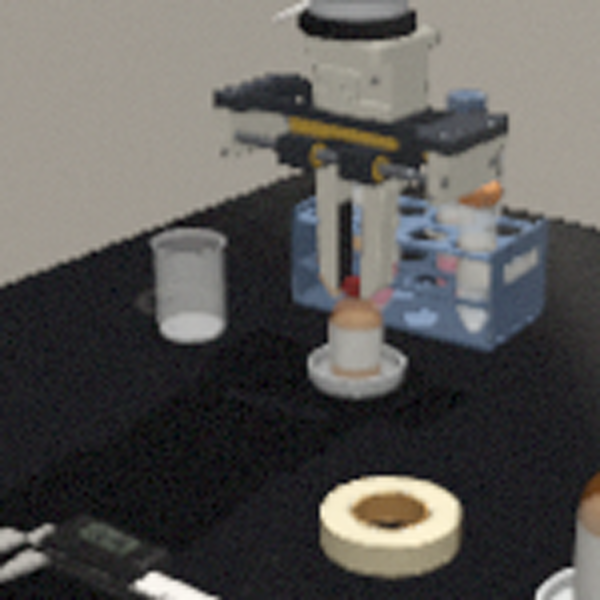

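The small bottle stands centred in its tray at crop (356,365). I'll release it, rise, and take one check picture before handing in.

Run:
```python
from h import *
arm.move_gripper(45);arm.line_to([628.9,139.7,260],v=150);arm.move_ptp([480,-20,400],down(np.pi/2))
G=view("wrist","wG");print(arm.current_time())
for n,P in dict(L=(619.3,-164.5,122),tL=(619.3,-164.5,14),M=(465.2,-154,113),S=(628.9,139.7,69),tS=(628.9,139.7,12)).items(): print(n,np.round(proj(G,P)))
```

```text
38.5417
L [337. 247.]
tL [323. 223.]
M [246. 239.]
S [349.  58.]
tS [339.  64.]
```

View pics/wG.png

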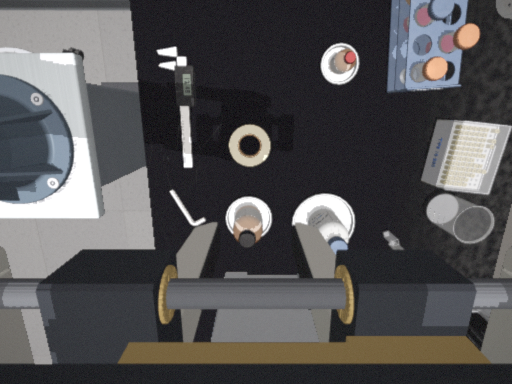

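All three bottles stand upright in their trays, with the caps at (338,247), (247,239) and (350,57), each within about 1 px of prediction. The tape is still in place.

```bash
python3 -c "
from plant import arm
arm.pause(.3);print(arm.sign_off())"
```

```text
the job is handed in; nothing more can be done
None
```

I handed the job in at about 39 s: each bottle stands upright and released in the tray of its own size, placed largest to smallest, and I never touched the beaker or tape; sign-off returned no verdict.

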